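# Square up and pin a stack of drilled handle leaves

## Robot

A 7-joint arm with a two-finger parallel gripper is mounted at the origin on a cart in front of the work surface, level with it; the furniture and walls round the work are solid. World frame = base frame: x ahead of the robot, y to its left, z up, the work surface at z = 0. Lengths are in m, angles in rad, forces in N, time in s.
With the tool pointing down it reaches from about 0.35 to 0.9 m from the base axis. Payload 8.1 kg.
Tool frame: the origin (TCP) lies at the very end of the fingers, on their centre line; the grasp point (between the pads) lies 19 mm behind it (arm.tcp_to_grasp is the z of the grasp point in the tool frame, in m); z points along the fingers, y is the line along which they close (so a half turn about z gives the same grasp; the last joint's range is limited). The gripper opens to 92 mm and grips with 3 to 60 N. Pads are 19 mm wide; open, the fingers measure 130 mm over their backs; the gripper's body (75 mm by 190 mm) begins 47 mm behind the grasp point.
Start: joints at [-1.396, 0.434, 0.025, 1.573, -0.012, 1.134, -0.075], TCP at [0.171, 0.601, 0.227] pointing down, gripper open.
Joint ranges: [-2.62, 2.62], [-0.44, 2.09], [-1.27, 1.32], [0.08, 2.57], [-1.32, 4.46], [0.12, 2], [-2.74, 2.74]. Speed limits (rad/s): [2.22, 2.22, 3.01, 3.01, 3.14, 3.14, 3.14].

## Interface

Orientations are given as a rotation vector (axis times angle).
In Python, from cell import readout, vision, sign_off, arm gives the robot as it stands. The module is installed in compiled form; this text tells all that it offers.
- The arm moves only by the shell command python3 -m creep 'ROWS' [FORCE]. ROWS is JSON, a list of rows, each a list of 5 numbers: the shift along the tool's x, y, z in units of 4 cm (1.0 is 4 cm), then the turn about the tool's z in units of 4 degrees (1.0 is 4 degrees), then the opening, from 0 (shut) to 1 (fully open). A call has 1 to 12 rows; each row shifts and turns the commanded pose from where the row before left it, along the tool's axes as they then stand; what a row does not reach is not made up. A row lasts 1/8 s, in which the tool goes at most 62.5 mm and 10.7 degrees, less where a joint would pass 70% of its speed; a pose out of reach is approached as far as the arm can. A call with a number of a shift or a turn outside -1 to 1 is refused whole. A call with a gripper value outside its range is refused whole. The fingers move at their own pace and stop on an object; FORCE is the grip in N (left out, the last holds). Time passes only in rows, so rows that do not move let the fingers close. It gives the time, the measured TCP pose, the force, the opening and the grip force at its end, in the units of the state.
- readout.observe(): the state, without advancing time (a new reading comes with each control period).
- vision.get_image(name): name is "side" or "top"; returns a dict with "pixels" (480x640x3 uint8, blue, green, red), "z_map" (480x640 float32, m along the optical axis (not along the pixel's ray), 0 where there is no reading), "camera_matrix" (3x3 intrinsics, pixels), "position" and "rotation" of the camera in the world. Camera axes: x right, y up, looking along -z (the intrinsics and any distortion apply to the point x, -y, -z); pixel columns grow to the right and rows downward; lengths in m; the calibration is good to about 2 mm. A picture is of the moment at which its call begins.
- sign_off(): hands the job in; it is judged then, once.
The state is a dict: "clock": time; "joints": joint angles; "dq": joint speeds; "joint_efforts": joint torques, N m; "position": TCP position; "ee_rot": TCP orientation; "force": force on the tool from outside, world axes, zero at the start; "ft_torque": the same for the moment, N m; "width": opening from 0.0 (shut) to 1.0 (fully open); "gripper_force": force on a finger pad.
Only numpy, scipy, OpenCV 4.12 (cv2) and the standard library are available. Lean on these libraries where they do the work, as an engineer would, in place of code of your own. Each camera call takes 0.05 s, during which the arm holds its last target. There are 200 camera calls.

## Task

Three drilled handle leaves lie staggered on the corner block: gently square the stack up against both steel stops so that their holes line up over the bore, then take the pin from its stand and pass it down through all three leaves into the bore until its head sits fully home on the top leaf, and let go. Never press on the leaves with more than 20 N, with the gripper or through the pin, and leave the other things on the bench alone.

Things in the scene. Friction and masses are not known exactly. Their poses are not given: they have to be found in the camera images.
- board: fixed wooden base board 180 (x) x 200 (y) x 24 mm; origin at the centre of its underside, on the bench, z up. On it, square to it, is screwed a rigid steel corner block (94 x 124 x 24 mm, upper face = bed, 48 mm above the bench) with two steel stops. The stack of leaves lies on the bed, 4 to 18 mm short of each stop's face in the board's x and y
- block_nominal (a point): point of the board where the block's bore should be, at bed height. The block was screwed on only roughly: block, bore and stops lie together anywhere within 12 mm of nominal in the board's x and y; their true place is not reported, feel for it or look. Bore: vertical, 12 mm diameter, 24 mm deep, chamfered 1 mm; right under a leaf's hole when the leaf's edges touch both stops
- far_stop_nominal (a point): nominal point on the far stop's face (true place within 12 mm, see block_nominal): dark steel bar 10 mm thick, 62 mm long along the board's y, its face looking to -x, 24 mm beyond the bore's centre; its top is 28 mm above the bed, 76 mm above the bench
- left_stop_nominal (a point): nominal point on the left stop's face (true place within 12 mm, see block_nominal): dark steel bar 10 mm thick, 40 mm long along the board's x, its face looking to -y, 35 mm to the left (+y) of the bore's centre; as high as the far stop
- leaf_low: flat rectangular dark wood leaf, 48 (x) x 70 (y) x 10 (z) mm, the lowest of three in a loose staggered stack; one through hole of 12 mm diameter (chamfered 1 mm) at its middle. Origin: centre of the hole at the underside; z up. The three leaves have the same outline and hole, and start turned up to 0.1 rad out of square; it lies on the bed, about 40 g
- leaf_mid: flat rectangular brass leaf, 48 (x) x 70 (y) x 10 (z) mm, the middle of three in a loose staggered stack; one through hole of 12 mm diameter (chamfered 1 mm) at its middle. Origin: centre of the hole at the underside; z up. The three leaves have the same outline and hole, and start turned up to 0.1 rad out of square; about 150 g
- leaf_top: flat rectangular dark wood leaf, 48 (x) x 70 (y) x 10 (z) mm, the uppermost of three in a loose staggered stack; one through hole of 12 mm diameter (chamfered 1 mm) at its middle. Origin: centre of the hole at the underside; z up. The three leaves have the same outline and hole, and start turned up to 0.1 rad out of square; about 40 g; its top starts 78 mm above the bench
- pin: steel pin, 60 g: shank 10 mm diameter, 50 mm long, foot tapered over 3 mm to 7 mm diameter; round grip head 20 mm diameter, 26 mm tall. Origin: centre of the foot, z to the head; shoulder under the head at z = 50 mm, top at 76 mm. Starts upright in the stand, shoulder on its top, 56 mm above the bench. Home: shoulder on the uppermost leaf, 78 mm above the bench, foot 20 mm down the bore
- pin_stand: fixed wooden block 50 x 50 x 56 mm (64 x 64 mm at its foot) with a 12 mm vertical hole in which the pin stands; origin at the centre of its underside
- handpiece: carving handpiece with a black grip, 28 x 132 x 26 mm, a bystander lying by; leave alone
- nozzle_bottle: small white bottle with a nozzle, 21 x 21 x 52 mm, a bystander lying by; leave alone
- graver: graver with a wooden bulb handle, 29 x 106 x 29 mm, a bystander lying by; leave alone
- carving_blank: rounded brown carving blank, 39 x 49 x 27 mm, a bystander lying by; leave alone

How it is judged:
By the outcome, as a careful person would: the job done as asked, in the order asked, and still so for the second after the job is handed in, with the robot touching nothing.
It also fails if it takes over 72 s, if anything falls off the work surface, if the arm or the gripper's body presses on something with over 40 N, if the wrist force passes 120 N, or if a joint passes its speed limit or range.

## Working session

There is one attempt and no reset: what is moved stays moved. The work goes in short steps, Python scripts to look and compute and a shell command to move; the robot and the scene stay as the last step left them, time stands still between calls to the robot, and variables do not carry over. Pictures are saved under pics/ and viewed, at most 10 in all, crops included, and the job is handed in when it is done.

```bash
mkdir -p pics; ls; cat > h.py <<'E'
import numpy as np, cv2
from cell import readout, vision
def grab(n):
    im=vision.get_image(n); return im
def world(im,u,v,z=None):
    K=im["camera_matrix"];R=np.array(im["rotation"]);p=np.array(im["position"])
    if R.shape!=(3,3): R=cv2.Rodrigues(R)[0]
    u=np.asarray(u,float);v=np.asarray(v,float)
    d=np.stack([(u-K[0,2])/K[0,0],-(v-K[1,2])/K[1,1],-np.ones_like(u)],-1)
    if z is None:
        zz=im["z_map"][np.round(v).astype(int),np.round(u).astype(int)]
        return p+(d*zz[...,None])@R.T
    w=d@R.T; return p+w*((z-p[2])/w[...,2])[...,None]
E
python3 - <<'E'
from h import *
for n in("top","side"):
    im=grab(n); cv2.imwrite(f"pics/{n}0.png",im["pixels"]); print(n,im["camera_matrix"],im["position"],im["rotation"],[k for k in im])
    np.save(f"pics/{n}0.npy",im["z_map"])
s=readout.observe();print(s)
E
```

```text
pics
top [[571.52961429   0.         322.84070397]
 [  0.         571.52961429 241.30944208]
 [  0.           0.           1.        ]] [0.4115516  0.05061215 1.19205044] [ 0.16591754 -0.17034145 -1.58875559] ['pixels', 'z_map', 'camera_matrix', 'position', 'rotation']
side [[453.72202107   0.         322.08318637]
 [  0.         453.72202107 238.30094542]
 [  0.           0.           1.        ]] [ 0.66800791 -0.71763778  0.51406713] [1.05032483 0.0154543  0.00636676] ['pixels', 'z_map', 'camera_matrix', 'position', 'rotation']
{'clock': 0.1, 'joints': array([-1.39561082,  0.43516365,  0.02495191,  1.57396911, -0.01156529,
        1.13398666, -0.07508712]), 'dq': array([ 7.28678766e-04, -5.63193652e-04,  9.84813564e-05, -1.61873559e-03,
        2.12609706e-03, -1.86398355e-03,  1.13475989e-03]), 'joint_efforts': array([ 2.53921244e-03, -6.69119239e+01,  9.87550579e-01, -3.15139353e+01,
       -6.05732971e-02,  3.74388951e-02,  3.99632268e-05]), 'position': array([0.17132048, 0.60060819, 0.22603108]), 'ee_rot': array([-4.34970691e-01, -3.11129075e+00,  2.17069375e-03]), 'force': array([-0.54719983,  0.44567806,  0.10453582]), 'ft_torque': array([ 0.0217608 , -0.02424834,  0.02762039]), 'gripper_force': 0.0, 'width': 0.997053070678435}
```

View pics/top0.png

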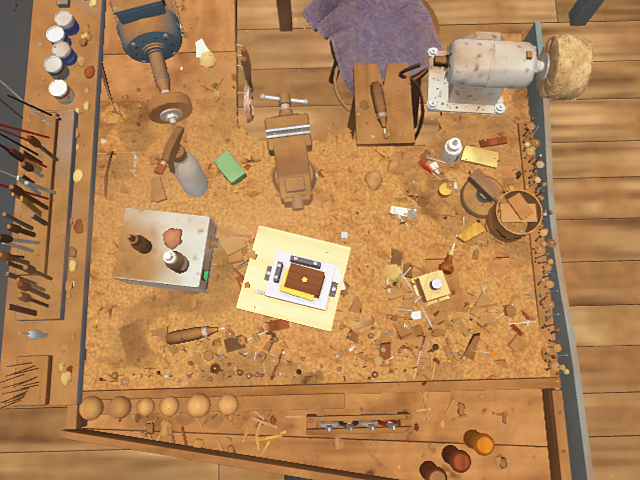

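View pics/side0.png

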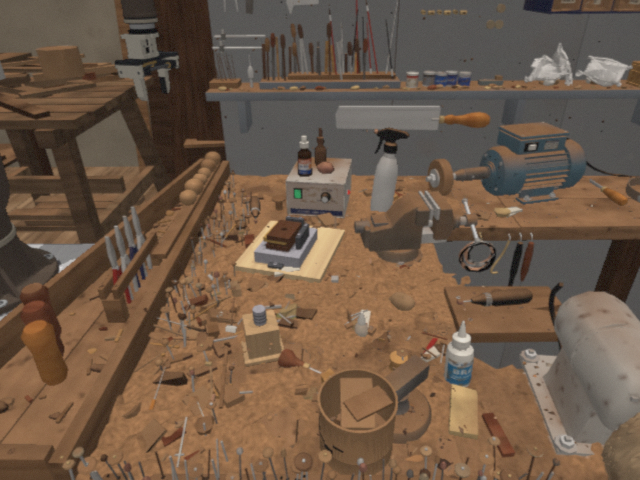

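The top view shows the board at about (293,278), with the stack near (303,280), the far stop above it, the left stop at about (277,271) and the pin in its stand at (435,286). The side view shows the stack at (285,240) and the pin at (260,320). I'll enlarge the board next.

```bash
python3 - <<'E'
from h import *
im=grab("top"); px=im["pixels"]
a=cv2.resize(px[222:336,232:356],None,fx=6.4,fy=6.4*0.8 if 0 else 5.2,interpolation=cv2.INTER_CUBIC)
a=cv2.resize(px[225:335,230:356],(6*126,int(5.4*110)),interpolation=cv2.INTER_CUBIC)
cv2.imwrite("pics/crop.png",a)
# ortho height map
vv,uu=np.mgrid[200:345,220:480]
P=world(im,uu.ravel(),vv.ravel())
z=P[:,2].reshape(vv.shape)
def rect(m,name):
    n,l,st,c=cv2.connectedComponentsWithStats(m.astype(np.uint8))
    for i in range(1,n):
        if st[i,4]>25:
            q=P[(l==i).ravel()]; print(name,st[i,4],cv2.minAreaRect((q[:,:2]*1000).astype(np.float32)),"z",np.median(q[:,2]))
rect((z>.062)&(z<.09),"hi");rect((z>.042)&(z<.052),"bed");rect((z>.018)&(z<.030),"board");rect((z>.09)&(z<.13),"vhi");rect((z>.053)&(z<.060),"stand")
np.set_printoptions(linewidth=250)
print((z[55:105,38:125:2]*1000).round().astype(int))
E
```

```text
hi 191 ((731.179931640625, 97.96514129638672), (23.527206420898438, 58.99190902709961), 0.5877150297164917) z 0.08246781019144622
hi 187 ((614.512939453125, 81.37432098388672), (61.688838958740234, 10.772037506103516), 74.87037658691406) z 0.07520958669582778
hi 116 ((595.1090698242188, 136.4578094482422), (10.313591957092285, 39.36015319824219), 75.77668762207031) z 0.07598524768510084
hi 1146 ((574.41552734375, 89.29297637939453), (77.82810974121094, 59.28938293457031), 71.73373413085938) z 0.07706105446933109
hi 104 ((561.82275390625, -174.8190460205078), (19.32696533203125, 18.520401000976562), 80.8635025024414) z 0.08165484877149343
bed 1279 ((581.7376098632812, 92.74279022216797), (124.04190826416016, 95.2249755859375), 74.78190612792969) z 0.047777663279906735
bed 66 ((482.2227478027344, -217.50802612304688), (16.580081939697266, 17.007375717163086), 42.178348541259766) z 0.045209594230936734
board 37 ((748.8587646484375, 33.24321365356445), (21.285125732421875, 12.59565258026123), 88.59868621826172) z 0.02020997537216096
board 154 ((731.6058349609375, -274.1507263183594), (31
[... 2612 characters left out ...]
9563563167
board 66 ((458.6669921875, -92.06702423095703), (49.02940368652344, 18.128183364868164), 88.81780242919922) z 0.022219975513090517
board 60 ((465.2150573730469, 212.91761779785156), (19.146583557128906, 16.20073699951172), 85.64723205566406) z 0.025238037455900253
board 29 ((458.6925354003906, 156.64456176757812), (9.104905128479004, 13.988235473632812), 43.750057220458984) z 0.024761649237332817
stand 469 ((562.4605102539062, -174.60479736328125), (50.08740234375, 51.237945556640625), 16.339736938476562) z 0.056161217869083346
[[22 22 26 ... 25 27 27]
 [25 21 24 ... 22 26 23]
 [26 24 21 ... 22 26 17]
 ...
 [25 26 20 ... 16 13 12]
 [22 24 21 ... 11 13 11]
 [27 23 25 ... 16 15 12]]
```

View pics/crop.png

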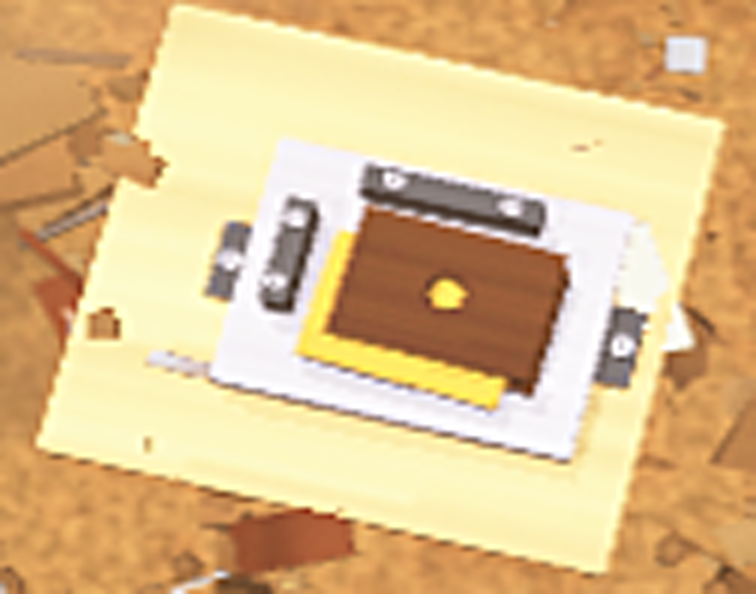

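The crop shows the far stop from (365,180) to (545,215), the left stop at about (290,255), the brass leaf sticking out to the lower left, and the top leaf's hole at (446,294) showing brass. Next I'll measure the clearance along the way and write a helper that converts targets into rows.

```bash
cat >> h.py <<'E'
TH=np.radians(-15.1); BX=np.array([np.cos(TH),np.sin(TH)]); BY=np.array([-BX[1],BX[0]])
BORE=np.array([.5886,.0967])
def bw(dx,dy): return BORE+BX*dx+BY*dy
def to(t,z):  # print tool-axis shift (units) to world target
    s=readout.observe(); R=cv2.Rodrigues(np.array(s["ee_rot"]))[0]
    d=np.array([t[0],t[1],z])-s["position"]; yaw=np.degrees(np.arctan2(R[1,1],R[0,1]))
    rel=s["position"][:2]-BORE
    print("units",(R.T@d/.04).round(3),"tooly yaw",yaw.round(2),"pos",s["position"].round(4),"board rel",(rel@BX).round(4),(rel@BY).round(4),"F board",np.round([s["force"][:2]@BX,s["force"][:2]@BY,s["force"][2]],2),"w",round(s["width"],3),"t",s["clock"])
E
python3 - <<'E'
from h import *
im=grab("top")
vv,uu=np.mgrid[0:480:2,0:640:2]; P=world(im,uu.ravel(),vv.ravel()); 
for y0 in np.arange(.55,-.35,-.05):
    r=[]
    for x0 in np.arange(.3,.8,.05):
        m=(abs(P[:,0]-x0-.025)<.025)&(abs(P[:,1]-y0-.025)<.025); r.append(int(P[m,2].max()*1000) if m.any() else -1)
    print(round(y0,2),r)
px=im["pixels"].astype(int); h=cv2.cvtColor(im["pixels"],cv2.COLOR_BGR2HSV)
vv,uu=np.mgrid[250:312,262:342]; P=world(im,uu.ravel(),vv.ravel(),.078)
hh=h[250:312,262:342]; 
m=((hh[...,0]<15)&(hh[...,1]>120)&(hh[...,2]<150)&(hh[...,2]>50)).astype(np.uint8)
n,l,st,c=cv2.connectedComponentsWithStats(m); i=1+st[1:,4].argmax()
r=cv2.minAreaRect((P[(l==i).ravel()][:,:2]*1000).astype(np.float32)); print(st[i],r)
c=np.array(r[0])/1000-BORE; print("leaf top rel bore",c@BX,c@BY)
to(bw(-.066,-.011),.226)
E
```

```text
0.55 [-1, 275, 274, 279, 290, 294, 305, 314, 321, 330]
0.5 [96, 349, 358, 292, 369, 384, 378, 417, 410, 413]
0.45 [104, 350, 353, 349, 404, 418, 414, 422, 378, 388]
0.4 [103, 280, 282, 276, 276, 281, 284, 282, 280, 275]
0.35 [95, 90, 47, 28, 11, 105, 195, 188, 103, 29]
0.3 [99, 96, 57, 58, 40, 181, 198, 128, 101, 215]
0.25 [105, 103, 61, 48, 14, 101, 102, 102, 104, 129]
0.2 [100, 96, 47, 46, 27, 28, 31, 32, 16, 37]
0.15 [72, 67, 43, 58, 51, 52, 39, 30, 25, 23]
0.1 [68, 67, 57, 44, 51, 83, 81, 30, 88, 108]
0.05 [86, 68, 1192, 28, 79, 82, 81, 30, 91, 104]
-0.0 [147, 67, 44, 46, 52, 81, 54, 28, 22, 26]
-0.05 [147, 55, 55, 62, 27, 20, 27, 25, 19, 22]
-0.1 [144, 59, 65, 59, 33, 24, 28, 20, 18, 30]
-0.15 [74, 59, 57, 41, 27, 55, 27, 34, 55, 28]
-0.2 [10, 58, 66, 41, 60, 85, 27, 20, 40, 17]
-0.25 [13, 58, 62, 49, 54, 57, 30, 24, 28, 47]
-0.3 [7, 56, 25, 55, 28, 26, 26, 31, 74, 78]
[ 23  18  40  30 461] ((575.8958129882812, 82.57757568359375), (70.47750091552734, 50.144676208496094), 72.32510375976562)
leaf top rel bore -0.008586589649997351 -0.016944312154345578
units [-11.842  -9.555   0.017] tooly yaw 74.08 pos [0.1714 0.6007 0.2263] board rel -0.5341 0.3779 F board [ 1.01 -0.32  0.36] w 0.995 t 0.2
```

```bash
python3 -m creep '[[-0.28,-1,0,0,0],[-0.28,-1,0,0,0],[-0.28,-1,0,0,0],[-0.28,-1,0,0,0],[-0.28,-1,0,0,0],[-0.28,-1,0,0,0],[-0.92,-0.32,0,0,0],[-0.92,-0.32,0,0,0],[-0.92,-0.32,0,0,0],[-0.92,-0.32,0,0,0],[-0.92,-0.32,0,0,0],[-0.92,-0.32,0,-0.2,0]]' 10; python3 -c "
from h import *
to(bw(-.066,-.011),.12)"
```

```text
clock: 1.7
position: [0.3624, 0.2165, 0.2268]
ee_rot: [0.413, 3.114, 0.001]
force: [0.5, 1.1, 0.5]
width: 0.001
gripper_force: 0.0
units [-4.591 -1.695  2.671] tooly yaw 74.9 pos [0.3624 0.2165 0.2268] board rel -0.2496 0.0568 F board [0.22 1.21 0.5 ] w 0.001 t 1.7
```

```bash
python3 -m creep '[[-0.92,-0.34,0.5,0,0],[-0.92,-0.34,0.5,0,0],[-0.92,-0.34,0.5,0,0],[-0.92,-0.34,0.5,0,0],[-0.92,-0.34,0.5,0,0],[0,0,0.9,0,0],[0,0,0.9,0,0],[0,0,0,0,0]]' 10; python3 -c "
from h import *
to(bw(-.056,-.011),.052)"
```

```text
clock: 2.7
position: [0.5195, 0.1032, 0.0527]
ee_rot: [-0.413, -3.11, 0.004]
force: [-0.1, -0.4, 0.9]
width: 0.007
gripper_force: 0.0
units [-0.311  0.019  0.017] tooly yaw 74.87 pos [0.5195 0.1032 0.0527] board rel -0.0684 -0.0118 F board [ 0.01 -0.42  0.9 ] w 0.007 t 2.7
```

```bash
python3 -m creep '[[-0.055,0,0,0,0],[-0.055,0,0,0,0],[-0.055,0,0,0,0],[-0.055,0,0,0,0],[-0.055,0,0,0,0],[-0.055,0,0,0,0],[-0.055,0,0,0,0],[-0.055,0,0,0,0],[-0.055,0,0,0,0],[-0.055,0,0,0,0],[-0.055,0,0,0,0],[-0.055,0,0,0,0]]'; python3 -c "
from h import *
to(bw(-.0335,-.011),.052)"
```

```text
clock: 4.2
position: [0.547, 0.0968, 0.0547]
ee_rot: [-0.413, -3.114, -0.0]
force: [-0.5, 0.7, -0.9]
width: 0.003
gripper_force: 0.5
units [-0.168 -0.007  0.067] tooly yaw 74.88 pos [0.547  0.0968 0.0547] board rel -0.0402 -0.0107 F board [-0.7   0.52 -0.94] w 0.003 t 4.2
```

```bash
python3 -m creep '[[-0.025,0,0.03,0,0],[-0.025,0,0,0,0],[-0.025,0,0,0,0],[-0.025,0,0,0,0]]'; python3 -c "
from h import *
to(bw(-.0335,-.011),.052)"
```

```text
clock: 4.7
position: [0.5505, 0.0958, 0.0534]
ee_rot: [-0.413, -3.114, 0.0]
force: [-3.7, 0.9, 2.1]
width: 0.009
gripper_force: 1.9
units [-0.077 -0.005  0.036] tooly yaw 74.88 pos [0.5505 0.0958 0.0534] board rel -0.0366 -0.0108 F board [-3.78 -0.05  2.1 ] w 0.009 t 4.7
```

```bash
python3 - <<'E'
from h import *
im=grab("side"); print([ (round(world(im,u,v)[2],3)) for u,v in((285,235),)])
u0,v0=225,180
cv2.imwrite("pics/s1.png",cv2.resize(im["pixels"][v0:v0+110,u0:u0+140],None,fx=5,fy=5,interpolation=cv2.INTER_CUBIC))
E
```

```text
[np.float64(0.078)]
```

View pics/s1.png

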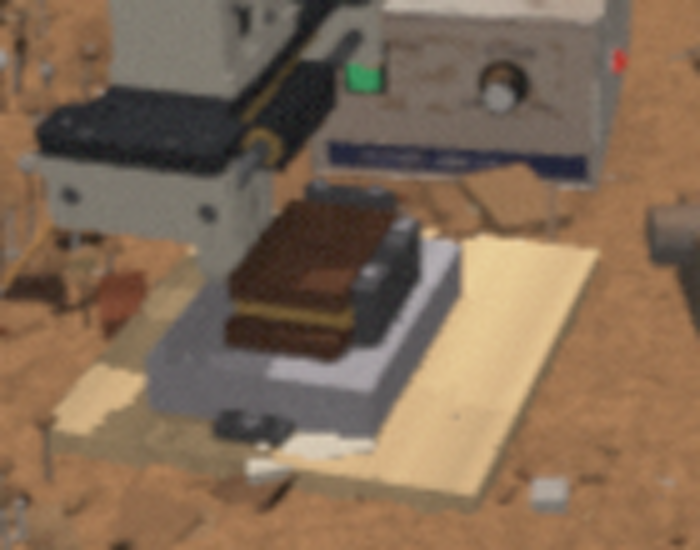

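The crop shows the closed fingers (230,250) bearing on the stack's near edge. The leaves are close to the far stop, and the brass and low leaves' near ends are visible at (290,320).

```bash
python3 -m creep '[[-0.02,0,0,0,0],[-0.02,0,0,0,0],[0,0,0,0,0]]'; python3 -c "
from h import *
to(bw(-.0335,-.011),.052)"
```

```text
clock: 5.12
position: [0.5508, 0.0957, 0.0533]
ee_rot: [-0.412, -3.112, 0.0]
force: [-6.8, 1.6, 4.2]
width: 0.005
gripper_force: 3.5
units [-0.069 -0.003  0.032] tooly yaw 74.9 pos [0.5508 0.0957 0.0533] board rel -0.0363 -0.0109 F board [-7.   -0.2   4.18] w 0.005 t 5.125
```

```bash
python3 -m creep '[[0.2,0,0,0,0],[0.4,0,0,0,0],[0,0,-0.6,0,0],[0,0,-0.6,0,0],[-0.7,-0.8,0,0,0],[-0.7,-0.8,0,0,0],[0,0,0,1,0],[0,0,0,1,0],[0,0,0,1,0],[0,0,0,1,0],[0,0,0,1,0],[0,0,0,1,0]]'; python3 -m creep '[[0,0,0,1,0],[0,0,0,1,0],[0,0,0,1,0],[0,0,0,1,0],[0,0,0,1,0],[0,0,0,1,0],[0,0,0,1,0],[0,0,0,1,0],[0,0,0,1,0],[0,0,0,1,0],[0,0,0,1,0],[0,0,0,1,0]]'; python3 -m creep '[[0,0,0,1,0],[0,0,0,1,0],[0,0,0,1,0],[0,0,0,1,0],[0,0,0,0.5,0],[0,0,0,0,0]]'; python3 -c "
from h import *
to(bw(-.004,-.070),.053)"
```

```text
clock: 6.62
position: [0.5659, 0.0257, 0.1016]
ee_rot: [1.055, 2.959, 0.001]
force: [-0.6, 0.1, -0.2]
width: 0.002
gripper_force: 0.0
clock: 8.12
position: [0.5659, 0.0257, 0.1016]
ee_rot: [2.167, 2.274, 0.001]
force: [-0.2, -0.5, -0.0]
width: 0.004
gripper_force: 0.0
clock: 8.88
position: [0.5662, 0.0255, 0.1015]
ee_rot: [-2.494, -1.911, -0.0]
force: [0.2, -0.1, -0.7]
width: 0.008
gripper_force: 0.0
units [ 0.114 -0.022  1.213] tooly yaw -15.08 pos [0.5662 0.0255 0.1015] board rel -0.0031 -0.0745 F board [ 0.21 -0.08 -0.73] w 0.008 t 8.875
```

```bash
python3 -m creep '[[0,0,0.6,0,0],[0,0,0.6,0,0],[0,0,0,0,0],[0.06,0,0,0,0],[0.06,0,0,0,0],[0.06,0,0,0,0],[0.06,0,0,0,0],[0.06,0,0,0,0],[0.06,0,0,0,0],[0.06,0,0,0,0],[0.06,0,0,0,0],[0.06,0,0,0,0]]'; python3 -c "
from h import *
to(bw(-.004,-.047),.053)"
```

```text
clock: 10.38
position: [0.5721, 0.0457, 0.0536]
ee_rot: [2.495, 1.909, -0.0]
force: [-1.5, -4.6, 3.1]
width: 0.006
gripper_force: 2.4
units [ 0.163 -0.034  0.015] tooly yaw -15.15 pos [0.5721 0.0457 0.0536] board rel -0.0026 -0.0535 F board [-0.23 -4.78  3.06] w 0.006 t 10.375
```

```bash
python3 -m creep '[[0.02,0,0,0,0],[0.02,0,0,0,0],[0,0,0,0,0]]'; python3 - <<'E'
from h import *
to(bw(-.004,-.047),.053)
im=grab("side")
u0,v0=245,200
cv2.imwrite("pics/s2.png",cv2.resize(im["pixels"][v0:v0+85,u0:u0+110],None,fx=7,fy=7,interpolation=cv2.INTER_CUBIC))
E
```

```text
clock: 10.75
position: [0.5725, 0.0476, 0.0536]
ee_rot: [2.494, 1.91, 0.0]
force: [-0.5, -4.5, 3.5]
width: 0.006
gripper_force: 2.2
units [ 0.116 -0.033  0.015] tooly yaw -15.13 pos [0.5725 0.0476 0.0536] board rel -0.0027 -0.0516 F board [ 0.67 -4.45  3.51] w 0.006 t 10.75
```

View pics/s2.png

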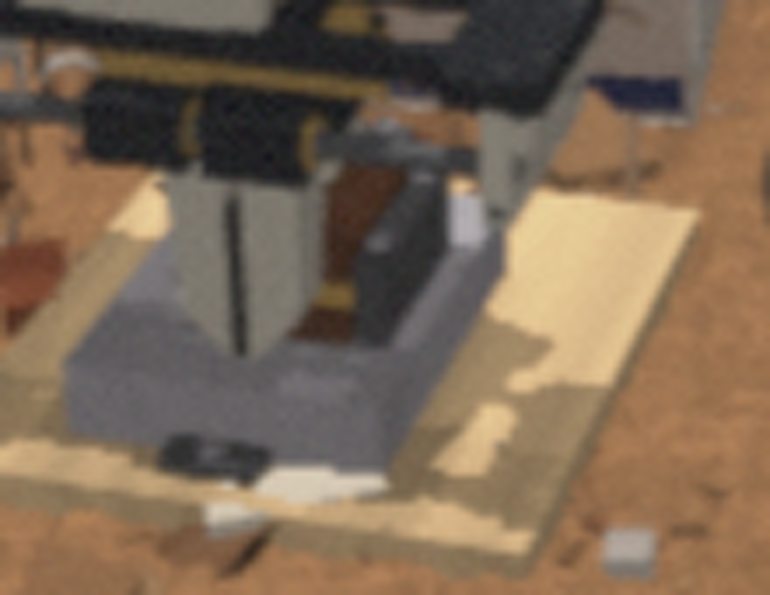

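The crop shows the tapered closed fingers, tip at (240,350), flat against the -y edge of the stack, with the leaves flush to the far stop at (365,300). The force held steady while the tool moved, so the stack is sliding.

```bash
python3 -m creep '[[0.02,0,0,0,0],[0.02,0,0,0,0],[0.02,0,0,0,0],[0.02,0,0,0,0]]'; python3 -c "
from h import *
to(bw(-.004,-.047),.053)";
```

```text
clock: 11.3
position: [0.5733, 0.0505, 0.0536]
ee_rot: [2.495, 1.909, -0.0]
force: [-1.5, -4.4, 3.5]
width: 0.004
gripper_force: 2.7
units [ 0.04  -0.031  0.014] tooly yaw -15.14 pos [0.5733 0.0505 0.0536] board rel -0.0027 -0.0486 F board [-0.33 -4.61  3.49] w 0.004 t 11.3
```

```bash
python3 -m creep '[[0.02,0,0,0,0],[0.02,0,0,0,0],[0.02,0,0,0,0],[0,0,0,0,0]]'; python3 -c "
from h import *
to(bw(-.004,-.047),.053)";
```

```text
clock: 11.8
position: [0.5735, 0.0515, 0.0536]
ee_rot: [2.495, 1.908, -0.002]
force: [-3.1, -9.1, 4.8]
width: 0.0
gripper_force: 4.5
units [ 0.013 -0.03   0.014] tooly yaw -15.19 pos [0.5735 0.0515 0.0536] board rel -0.0028 -0.0475 F board [-0.6  -9.54  4.77] w 0.0 t 11.8
```

```bash
python3 -m creep '[[-0.2,0,0,0,0],[-0.4,0,0,0,0],[0,0,-0.6,0,0],[0,0,-0.6,0,0],[0,-0.8,0,0,0],[0.85,-0.6,0,0,0],[0.85,0,0,0,0],[0,0,0,-1,0],[0,0,0,-1,0],[0,0,0,-1,0],[0,0,0,-1,0],[0,0,0,-1,0]]'; python3 -m creep '[[0,0,0,-1,0],[0,0,0,-1,0],[0,0,0,-1,0],[0,0,0,-1,0],[0,0,0,-1,0],[0,0,0,-1,0],[0,0,0,-1,0],[0,0,0,-1,0],[0,0,0,-1,0],[0,0,0,-1,0],[0,0,0,-1,0],[0,0,0,-1,0]]'; python3 -m creep '[[0,0,0,-1,0],[0,0,0,-1,0],[0,0,0,-1,0],[0,0,0,-1,0],[0,0,0,-1,0],[0,0,0,-0.5,0],[0,0,0,0,0]]'; python3 -c "
from h import *
to(bw(-.050,-.0),.053)
im=grab('top'); cv2.imwrite('pics/t1.png',cv2.resize(im['pixels'][245:315,255:345],None,fx=8,fy=8,interpolation=cv2.INTER_CUBIC))"
```

```text
clock: 13.3
position: [0.5311, 0.1098, 0.1015]
ee_rot: [-2.122, -2.316, -0.0]
force: [0.7, 0.7, -0.9]
width: 0.006
gripper_force: 0.0
clock: 14.8
position: [0.5311, 0.1097, 0.1015]
ee_rot: [-0.997, -2.979, -0.001]
force: [0.8, -0.5, 0.1]
width: 0.003
gripper_force: 0.0
clock: 15.68
position: [0.5313, 0.1099, 0.1015]
ee_rot: [-0.415, -3.114, -0.0]
force: [-0.4, -0.2, -0.2]
width: 0.006
gripper_force: 0.0
units [-0.219  0.055  1.214] tooly yaw 74.83 pos [0.5313 0.1099 0.1015] board rel -0.0588 -0.0022 F board [-0.38 -0.31 -0.23] w 0.006 t 15.675
```

```bash
python3 -m creep '[[0,0,0.6,0,0],[0,0,0.6,0,0],[0,0,0,0,0],[-0.08,0,0,0,0],[-0.08,0,0,0,0],[-0.08,0,0,0,0],[-0.08,0,0,0,0],[-0.08,0,0,0,0],[-0.03,0,0,0,0],[-0.03,0,0,0,0],[-0.03,0,0,0,0],[0,0,0,0,0]]'; python3 -c "
from h import *
to(bw(-.0363,-.0),.053)"
```

```text
clock: 17.23
position: [0.5503, 0.105, 0.0535]
ee_rot: [0.413, 3.114, 0.0]
force: [-0.3, 0.1, -0.5]
width: 0.007
gripper_force: 0.0
units [-0.07   0.048  0.013] tooly yaw 74.88 pos [0.5503 0.105  0.0535] board rel -0.0391 -0.0019 F board [-0.31  0.07 -0.55] w 0.007 t 17.225
```

```bash
python3 -m creep '[[-0.025,0,0,0,0],[-0.025,0,0,0,0],[-0.025,0,0,0,0],[-0.025,0,0,0,0],[0,0,0,0,0]]'; python3 -c "
from h import *
to(bw(-.0363,-.0),.053)"
```

```text
clock: 17.85
position: [0.5534, 0.1042, 0.0534]
ee_rot: [-0.413, -3.113, 0.0]
force: [-5.3, 0.9, 2.2]
width: 0.001
gripper_force: 2.5
units [0.009 0.049 0.009] tooly yaw 74.89 pos [0.5534 0.1042 0.0534] board rel -0.0359 -0.002 F board [-5.3  -0.54  2.17] w 0.001 t 17.85
```

```bash
python3 -m creep '[[-0.03,0,0,0,0],[0,0,0,0,0]]'; python3 -c "
from h import *
to(bw(-.0363,-.0),.053)"
```

```text
clock: 18.1
position: [0.5534, 0.1042, 0.0533]
ee_rot: [-0.412, -3.111, -0.0]
force: [-9.0, 1.3, 5.6]
width: 0.006
gripper_force: 4.5
units [0.009 0.048 0.007] tooly yaw 74.91 pos [0.5534 0.1042 0.0533] board rel -0.0359 -0.0019 F board [-9.04 -1.05  5.61] w 0.006 t 18.1
```

```bash
python3 - <<'E'
from h import *
im=grab("top"); h=cv2.cvtColor(im["pixels"],cv2.COLOR_BGR2HSV)
vv,uu=np.mgrid[270:302,418:455]; 
P=world(im,uu.ravel(),vv.ravel())
m=(P[:,2]>.074)&(P[:,2]<.09)
Q=world(im,uu.ravel()[m],vv.ravel()[m],.082)
print("pin",m.sum(),Q.mean(0),P[m].mean(0),(Q.max(0)+Q.min(0))/2,np.ptp(Q,axis=0))
E
python3 -m creep '[[0.2,0,0,0,0],[0.4,0,0,0,0.5],[0,0,-0.7,0,0.5],[0,0,-0.8,0,0.5],[-0.37,-0.95,0,0,0.5],[-0.37,-0.95,0,0,0.5],[-0.37,-0.95,0,0,0.5],[-0.37,-0.95,0,0,0.5],[-0.37,-0.95,0,0,0.5],[-0.37,-0.95,0,0,0.5],[-0.37,-0.95,0,0,0.5],[0,0,0,0,0.5]]'
python3 - <<'E'
from h import *
to((.562,-.1747),.059)
im=grab("top"); cv2.imwrite('pics/t2.png',cv2.resize(im['pixels'][248:314,258:346],None,fx=9,fy=9,interpolation=cv2.INTER_CUBIC))
h=cv2.cvtColor(im["pixels"],cv2.COLOR_BGR2HSV)
print(h[268:290:1,294:314,2])
E
```

```text
pin 87 [ 0.56226123 -0.17420369  0.082     ] [ 0.56230461 -0.1742627   0.08168397] [ 0.5622248  -0.17459274  0.082     ] [0.01789884 0.01994157 0.        ]
clock: 19.65
position: [0.5621, -0.1779, 0.1138]
ee_rot: [0.422, 3.112, -0.004]
force: [-0.5, -0.2, 0.3]
width: 0.5
gripper_force: 0.0
units [0.025 0.08  1.369] tooly yaw 74.56 pos [ 0.5621 -0.1779  0.1138] board rel 0.0459 -0.272 F board [-0.38 -0.34  0.34] w 0.5 t 19.65
[[162 162 165 168 170 171 172 172 172 173 174 176 176 174 174 173 173 174
  172 175]
 [164 164 165 164 164 166 166 167 168 171 170 171 174 173 175 177 177 177
  177 176]
 [175 174 168 157 153 159 164 164 164 164 165 166 169 170 171 172 174 175
  176 177]
 [176 165 133 112 117 128 159 169 166 164 165 164 163 164 164 166 168 170
  170 173]
 [159 124 122 136 163 138 149 173 175 173 170 168 167 165 163 164 163 164
  164 166]
 [134 130 131 115 108 115 139 168 179 178 178 176 173 173 173 171 167 166
  165 162]
 [146 120 112 146 157 145 139 165 174 171 172 173 176 178 177 175 173 173
  173 170]
 [150 119 141 220 240 196 153 166 178 175 173 173 173 174 173 175 176 178
  
[... 499 characters left out ...]
 167 166
  165 162]
 [160 163 165 166 170 173 171 167 163 165 166 167 171 172 172 170 169 166
  169 148]
 [167 164 162 163 162 163 165 162 159 159 160 162 163 166 165 167 168 169
  173 140]
 [167 168 167 167 165 167 163 164 163 162 162 160 159 159 160 163 163 166
  166 123]
 [155 161 161 163 167 168 168 167 166 166 164 163 163 162 161 162 158 160
  156 129]
 [111 106 108 129 153 161 161 163 164 167 167 169 166 166 164 163 163 163
  143 144]
 [170 160 158 148 112 107 106 131 143 157 160 163 165 167 167 167 166 163
  136 211]
 [255 255 255 226 185 161 160 141 119 113 109 131 141 156 160 163 164 166
  126 249]
 [250 252 254 255 255 255 255 205 168 164 144 122 115 111 108 129 140 152
  148 241]]
```

View pics/t2.png

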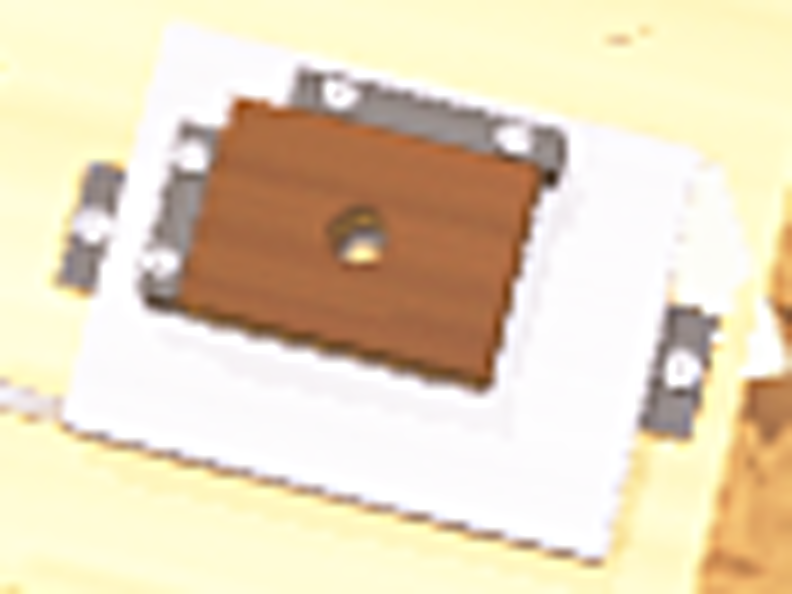

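The crop shows the top leaf flush against both stops, the far one at (430,110) and the left one at (180,200), with no lower leaf sticking out. Its hole is at crop (357,236), which is pixel (297.3,273.9).

```bash
python3 - <<'E'
from h import *
im=grab("top"); h=cv2.cvtColor(im["pixels"],cv2.COLOR_BGR2HSV)
vv,uu=np.mgrid[250:312,262:342]; P=world(im,uu.ravel(),vv.ravel(),.078)
hh=h[250:312,262:342]
m=((hh[...,0]<15)&(hh[...,1]>120)&(hh[...,2]<185)&(hh[...,2]>50)).astype(np.uint8)
n,l,st,c=cv2.connectedComponentsWithStats(m); i=1+st[1:,4].argmax()
ctr,_=cv2.findContours((l==i).astype(np.uint8),cv2.RETR_CCOMP,cv2.CHAIN_APPROX_NONE)[:2]
r=cv2.minAreaRect((P[(l==i).ravel()][:,:2]*1000).astype(np.float32)); print(st[i],r)
f=cv2.morphologyEx((l==i).astype(np.uint8),cv2.MORPH_CLOSE,np.ones((9,9)))
hole=(f>0)&(l!=i)&(abs(uu-297.3)<6)&(abs(vv-274)<6); print("hole",hole.sum(),P[hole.ravel()].mean(0), "px",uu[hole].mean(),vv[hole].mean())
print("leaf centroid",P[(f>0).ravel()].mean(0), "manual",world(im,297.3,273.9,.078))
E
python3 -m creep '[[0.03,0.09,0.4,-0.1,0.5],[0,0,0.4,0,0.5],[0,0,0.3,0,0.5],[0,0,0.25,0,0.5],[0,0,0,0,0.5]]' 20; python3 -c "
from h import *
to((.5622,-.1744),.059)"
```

```text
[ 15   9  42  31 841] ((589.0296630859375, 95.69261169433594), (71.30632019042969, 49.070247650146484), 74.50605773925781)
hole 25 [0.58819873 0.09580131 0.078     ] px 297.6 274.04
leaf centroid [0.58832934 0.09551228 0.078     ] manual [0.5884906  0.09638802 0.078     ]
clock: 20.38
position: [0.562, -0.17, 0.0585]
ee_rot: [-0.402, -3.114, -0.0]
force: [-0.1, 0.1, -0.9]
width: 0.497
gripper_force: 0.0
units [-0.033 -0.106 -0.011] tooly yaw 75.28 pos [ 0.562  -0.17    0.0585] board rel 0.0438 -0.2644 F board [-0.16  0.08 -0.92] w 0.497 t 20.375
```

```bash
python3 -m creep '[[-0.03,-0.11,0,0.1,0.5],[0,0,0,0,0.5],[0,0,0,0,0.15],[0,0,0,0,0.15],[0,0,0,0,0.1],[0,0,0,0,0.1],[0,0,0,0,0.1]]' 20; python3 -c "
from h import *
to((.5622,-.1744),.059)"
```

```text
clock: 21.25
position: [0.5625, -0.1757, 0.0598]
ee_rot: [0.415, 3.114, -0.002]
force: [-2.3, -5.0, 3.5]
width: 0.201
gripper_force: 20.0
units [0.017 0.029 0.02 ] tooly yaw 74.83 pos [ 0.5625 -0.1757  0.0598] board rel 0.0458 -0.2698 F board [-0.94 -5.4   3.51] w 0.201 t 21.25
```

```bash
python3 -m creep '[[0,-0.05,0,0,0.1],[0,0,0,0,0.1],[0,0,-0.1,0,0.1],[0,0,-0.3,0,0.1],[0,0,-0.5,0,0.1],[0,0,-0.6,0,0.1],[0,0,-0.6,0,0.1],[0,0,-0.4,0,0.1],[0,0,0,0,0.1],[0,0,0,0,0.1]]'; python3 - <<'E'
from h import *
to((.5882,.0945),.150)
im=grab("side"); cv2.imwrite('pics/s3.png',cv2.resize(im['pixels'][220:370,190:330],None,fx=4,fy=4,interpolation=cv2.INTER_CUBIC))
E
```

```text
clock: 22.5
position: [0.5616, -0.1763, 0.1588]
ee_rot: [-0.413, -3.113, -0.0]
force: [-0.2, -0.4, -0.7]
width: 0.198
gripper_force: 20.0
units [1.123 6.708 0.223] tooly yaw 74.89 pos [ 0.5616 -0.1763  0.1588] board rel 0.045 -0.2706 F board [-0.05 -0.46 -0.73] w 0.198 t 22.5
```

View pics/s3.png

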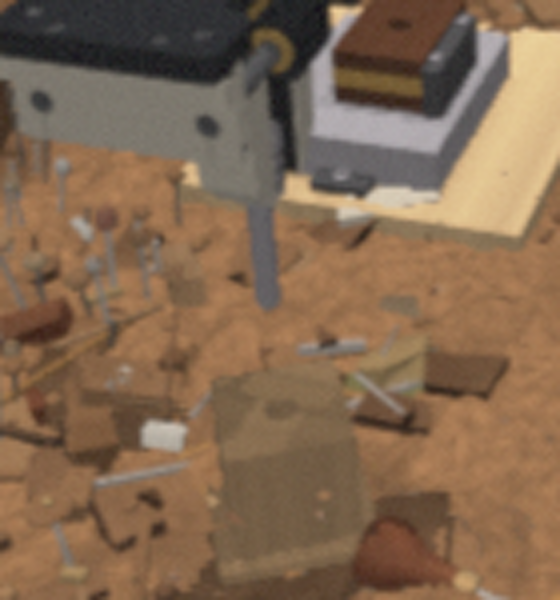

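The crop shows the pin held by its head, shank from (258,200) to (268,305), clear of the stand below. It may lean slightly, so I'll measure that.

```bash
python3 - <<'E'
from h import *
im=grab("side")
s=readout.observe(); T=s["position"]
vv,uu=np.mgrid[240:310,225:275]; P=world(im,uu.ravel(),vv.ravel())
d=P[:,:2]-T[:2]
m=(np.hypot(d[:,0],d[:,1])<.02)&(P[:,2]<T[2]-.005)&(P[:,2]>T[2]-.062)
Q=P[m]; V=vv.ravel()[m]; U=uu.ravel()[m]; print(m.sum())
for v in np.unique(V): k=V==v; print(v,k.sum(),U[k].mean().round(2),(Q[k].mean(0)-T).round(4))
# projected vertical line through TCP
K=im["camera_matrix"];R=np.array(im["rotation"]);R=cv2.Rodrigues(R)[0]
for dz in(-.01,-.05):
  for dx in (0,.001):
    c=R.T@(T+[dx,0,dz]-im["position"]); print(dz,dx,K[0,2]-K[0,0]*c[0]/c[2],K[1,2]+K[1,1]*c[1]/c[2])
E
```

```text
170
272 7 255.0 [ 0.0002 -0.0034 -0.0081]
273 7 255.0 [-0.0001 -0.0028 -0.0103]
274 7 255.0 [ 0.     -0.0041 -0.0111]
275 7 255.0 [-0.0002 -0.0037 -0.0131]
276 6 254.67 [-0.0008 -0.004  -0.0147]
277 7 255.0 [-0.0006 -0.0033 -0.0168]
278 7 255.0 [-0.0006 -0.004  -0.0181]
279 6 255.5 [-0.     -0.0039 -0.0199]
280 6 255.5 [-0.0002 -0.0039 -0.0217]
281 7 256.0 [ 0.0004 -0.0036 -0.0237]
282 7 256.0 [ 0.0003 -0.0038 -0.0253]
283 7 256.0 [ 0.0001 -0.0039 -0.027 ]
284 7 256.0 [-0.0001 -0.0036 -0.029 ]
285 7 256.0 [-0.0002 -0.0039 -0.0305]
286 7 256.0 [-0.0003 -0.0037 -0.0325]
287 7 256.0 [-0.0006 -0.0034 -0.0345]
288 7 256.0 [-0.0007 -0.0036 -0.0361]
289 6 256.5 [-0.     -0.0039 -0.0377]
290 6 256.5 [-0.0001 -0.0043 -0.0392]
291 6 256.5 [-0.0002 -0.0044 -0.041 ]
292 7 257.0 [ 0.0002 -0.0033 -0.0436]
293 7 257.0 [-0.     -0.0032 -0.0455]
294 7 257.0 [-0.     -0.0039 -0.0468]
295 7 257.0 [-0.0003 -0.0033 -0.0491]
296 5 257.0 [-0.0004 -0.0036 -0.0506]
297 3 257.0 [-0.0007 -0.0029 -0.053 ]
-0.01 0 255.31710506357126 271.76007027964533
-0.01 0.001 256.01021846635535 271.75939504964487
-0.05 0 257.5524477392658 294.1705805833109
-0.05 0.001 258.2251284312206 294.1704519241613
```

The pin hangs vertical on the TCP axis. Next I'll carry it over the stack.

```bash
python3 - <<'E'
from h import *
im=grab("side"); a=im["pixels"][200:265,260:320]; h=cv2.cvtColor(a,cv2.COLOR_BGR2HSV)
vv,uu=np.mgrid[200:265,260:320]; P=world(im,uu.ravel(),vv.ravel(),.078); D=world(im,uu.ravel(),vv.ravel())
m=(abs(D[:,2]-.078)<.006)&(np.hypot(P[:,0]-.588,P[:,1]-.0955)<.03)
V=h[...,2].ravel().astype(float)
k=(np.hypot(P[:,0]-.588,P[:,1]-.0955)<.014); med=np.median(V[m])
w=np.clip(med-8-V,0,None)*k; print(med,w.sum(),(P*w[:,None]).sum(0)/w.sum())
kk=k&(V<med-12); print(kk.sum(),P[kk].min(0),P[kk].max(0),P[kk].mean(0),uu.ravel()[kk].mean(),vv.ravel()[kk].mean())
E
python3 -m creep '[[0.16,0.96,0,0,0.1],[0.16,0.96,0,0,0.1],[0.16,0.96,0,0,0.1],[0.16,0.96,0,0,0.1],[0.16,0.96,0,0,0.1],[0.16,0.96,0,0,0.1],[0.16,0.95,0.1,0,0.1],[0,0,0.1,0,0.1],[0,0,0,0,0.1]]'; python3 -c "
from h import *
to((.5882,.0945),.150)"
```

```text
98.0 255.0 [0.58718459 0.09509888 0.078     ]
15 [0.58184887 0.08947007 0.078     ] [0.59236996 0.09809623 0.078     ] [0.5874193  0.09462732 0.078     ] 289.6 225.8
clock: 23.78
position: [0.5883, 0.0935, 0.1507]
ee_rot: [-0.413, -3.113, 0.002]
force: [0.7, -1.0, -0.9]
width: 0.198
gripper_force: 20.0
units [0.01  0.024 0.018] tooly yaw 74.87 pos [0.5883 0.0935 0.1507] board rel 0.0006 -0.0032 F board [ 0.97 -0.73 -0.87] w 0.198 t 23.775
```

```bash
python3 -m creep '[[0.022,0.025,0.1,0,0.1],[0,0,0.15,0,0.1],[0,0,0.1,0,0.1],[0,0,0.05,0,0.1],[0,0,0,0,0.1]]'; python3 -c "
from h import *
to((.5877,.0947),.131)"
```

```text
clock: 24.4
position: [0.5882, 0.0953, 0.1354]
ee_rot: [-0.414, -3.114, 0.0]
force: [-0.3, 0.1, -1.0]
width: 0.204
gripper_force: 20.0
units [ 0.008 -0.018  0.11 ] tooly yaw 74.87 pos [0.5882 0.0953 0.1354] board rel -0.0 -0.0015 F board [-0.35  0.02 -1.01] w 0.204 t 24.4
```

```bash
python3 -m creep '[[0.008,-0.015,0.05,0,0.1],[0,0,0.05,0,0.1],[0,0,0.05,0,0.1],[0,0,0.05,0,0.1],[0,0,0,0,0.1]]'; python3 -c "
from h import *
to((.5877,.0947),.131)"
```

```text
clock: 25.02
position: [0.5877, 0.095, 0.1274]
ee_rot: [-0.413, -3.114, 0.0]
force: [0.8, -0.2, -0.6]
width: 0.202
gripper_force: 20.0
units [-0.001 -0.007 -0.091] tooly yaw 74.88 pos [0.5877 0.095  0.1274] board rel -0.0004 -0.0019 F board [ 0.85  0.01 -0.62] w 0.202 t 25.025
```

```bash
python3 -m creep '[[0,0,0.05,0,0.1],[0,0,0.05,0,0.1],[0,0,0.05,0,0.1],[0,0,0,0,0.1]]'; python3 -c "
from h import *
to((.5877,.0947),.131)"
```

```text
clock: 25.52
position: [0.5877, 0.0949, 0.1213]
ee_rot: [-0.413, -3.114, 0.0]
force: [0.9, 0.5, -0.5]
width: 0.203
gripper_force: 20.0
units [-0.001 -0.005 -0.242] tooly yaw 74.88 pos [0.5877 0.0949 0.1213] board rel -0.0004 -0.002 F board [ 0.76  0.67 -0.52] w 0.203 t 25.525
```

```bash
python3 -m creep '[[0,0,0.05,0,0.1],[0,0,0.05,0,0.1],[0,0,0.05,0,0.1],[0,0,0.05,0,0.1],[0,0,0,0,0.1]]'; python3 -c "
from h import *
to((.5877,.0947),.131)"
```

```text
clock: 26.15
position: [0.5878, 0.0949, 0.1134]
ee_rot: [-0.413, -3.114, -0.0]
force: [0.1, 0.2, -2.1]
width: 0.2
gripper_force: 20.0
units [ 0.    -0.007 -0.441] tooly yaw 74.88 pos [0.5878 0.0949 0.1134] board rel -0.0003 -0.0019 F board [ 0.05  0.2  -2.12] w 0.2 t 26.15
```

```bash
python3 -m creep '[[0,0,0.05,0,0.1],[0,0,0.05,0,0.1],[0,0,0.05,0,0.1],[0,0,0.05,0,0.1],[0,0,0,0,0.1]]'; python3 -c "
from h import *
to((.5877,.0947),.131)"
```

```text
clock: 26.78
position: [0.5878, 0.0949, 0.1053]
ee_rot: [-0.413, -3.114, 0.0]
force: [0.5, 0.6, -0.8]
width: 0.198
gripper_force: 20.0
units [ 0.    -0.006 -0.641] tooly yaw 74.88 pos [0.5878 0.0949 0.1053] board rel -0.0003 -0.0019 F board [ 0.32  0.73 -0.76] w 0.198 t 26.775
```

```bash
python3 -m creep '[[0,0,0.05,0,0.1],[0,0,0.05,0,0.1],[0,0,0.05,0,0.1],[0,0,0.05,0,0.1],[0,0,0,0,0.1]]'; python3 -c "
from h import *
to((.5877,.0947),.081)"
```

```text
clock: 27.4
position: [0.5877, 0.095, 0.0973]
ee_rot: [-0.413, -3.114, 0.0]
force: [0.5, -0.2, 0.2]
width: 0.203
gripper_force: 20.0
units [-0.001 -0.006  0.408] tooly yaw 74.88 pos [0.5877 0.095  0.0973] board rel -0.0004 -0.0019 F board [ 0.59 -0.08  0.18] w 0.203 t 27.4
```

```bash
python3 -m creep '[[0,0,0.05,0,0.1],[0,0,0.05,0,0.1],[0,0,0.05,0,0.1],[0,0,0.05,0,0.1],[0,0,0.05,0,0.1],[0,0,0.05,0,0.1],[0,0,0,0,0.1]]'; python3 -c "
from h import *
to((.5877,.0947),.081)"
```

```text
clock: 28.28
position: [0.5877, 0.095, 0.0853]
ee_rot: [-0.413, -3.114, 0.0]
force: [1.4, 0.4, 0.2]
width: 0.201
gripper_force: 20.0
units [-0.001 -0.007  0.108] tooly yaw 74.88 pos [0.5877 0.095  0.0853] board rel -0.0004 -0.0019 F board [1.19 0.78 0.18] w 0.201 t 28.275
```

```bash
python3 -m creep '[[0,0,0.025,0,0.1],[0,0,0.025,0,0.1],[0,0,0.025,0,0.1],[0,0,0.02,0,0.1],[0,0,0,0,0.1]]'; python3 -c "
from h import *
to((.5877,.0947),.081)"
```

```text
clock: 28.9
position: [0.5878, 0.0949, 0.0818]
ee_rot: [0.413, 3.114, 0.0]
force: [0.2, -0.1, 0.1]
width: 0.202
gripper_force: 20.0
units [ 0.002 -0.007  0.02 ] tooly yaw 74.88 pos [0.5878 0.0949 0.0818] board rel -0.0003 -0.0019 F board [ 0.22 -0.03  0.1 ] w 0.202 t 28.9
```

```bash
python3 -m creep '[[0,0,0.01,0,0.1],[0,0,0.01,0,0.1],[0,0,0.01,0,0.1],[0,0,0,0,0.1]]'; python3 -c "
from h import *
to((.5877,.0947),.081)"
```

```text
clock: 29.4
position: [0.5879, 0.0949, 0.0816]
ee_rot: [0.414, 3.114, 0.001]
force: [-4.5, -0.6, 12.5]
width: 0.204
gripper_force: 20.0
units [ 0.004 -0.006  0.015] tooly yaw 74.87 pos [0.5879 0.0949 0.0816] board rel -0.0002 -0.0019 F board [-4.15 -1.73 12.54] w 0.204 t 29.4
```

```bash
python3 -m creep '[[0,0,-0.02,0,0.1],[0,0,0,0,0.1],[0,0,0,0,0.4],[0,0,0,0,0.4],[0,0,0,0,0.4],[0,0,0,0,0.4],[0,0,-0.3,0,0.4],[0,0,-0.6,0,0.4],[0,0,-0.8,0,0.4],[0,0,-0.8,0,0.4],[0,-1,0,0,0.4],[0,-1,0,0,0.4]]' 20; python3 -m creep '[[0,-1,0,0,0.4],[0,-1,0,0,0.4],[0,0,0,0,0.4],[0,0,0,0,0.4]]'; python3 - <<'E'
from h import *
to((.5877,.0947),.081)
im=grab("top"); vv,uu=np.mgrid[255:295,278:318]; P=world(im,uu.ravel(),vv.ravel()); m=P[:,2]>.092; print("head top",m.sum(),np.median(P[m],0))
a=cv2.resize(im['pixels'][248:314,262:342],None,fx=7,fy=7,interpolation=cv2.INTER_CUBIC)
im=grab("side"); vv,uu=np.mgrid[180:265,250:330]; P=world(im,uu.ravel(),vv.ravel()); m=(P[:,2]>.098)&(np.hypot(P[:,0]-.588,P[:,1]-.095)<.02); print("head side",m.sum(),P[m].max(0),np.median(P[m],0))
b=cv2.resize(im['pixels'][195:265,255:325],(a.shape[0],a.shape[0]),interpolation=cv2.INTER_CUBIC)
c=np.hstack([a,b]); cv2.imwrite("pics/f.png",cv2.resize(c,None,fx=.76,fy=.76))
E
```

```text
clock: 30.9
position: [0.5671, 0.0171, 0.1827]
ee_rot: [0.411, 3.113, 0.001]
force: [0.4, -0.1, 0.6]
width: 0.401
gripper_force: 0.0
clock: 31.4
position: [0.5464, -0.0591, 0.1819]
ee_rot: [0.413, 3.113, 0.001]
force: [-0.1, -0.9, 0.3]
width: 0.401
gripper_force: 0.0
units [0.008 3.979 2.527] tooly yaw 74.87 pos [ 0.5464 -0.0591  0.1819] board rel -0.0002 -0.1614 F board [ 0.09 -0.88  0.34] w 0.401 t 31.4
head top 93 [0.58628505 0.0958696  0.10407235]
head side 55 [0.59577344 0.10284151 0.10574765] [0.58774053 0.08889228 0.10379365]
```

View pics/f.png

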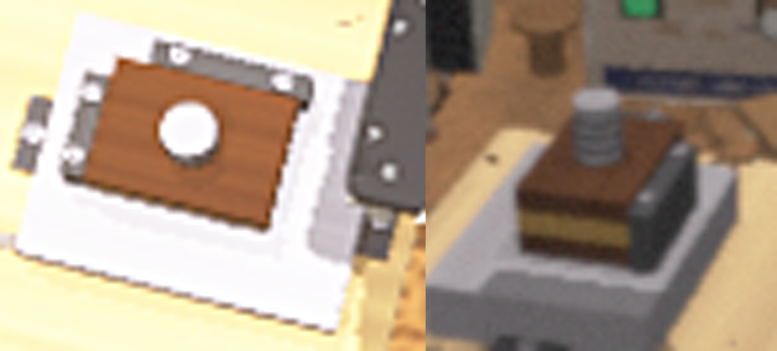

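The pin's head is seated on the top leaf, at (188,130) in the top crop and (597,125) in the side crop. Its top measures 104 mm, which is the home height, and the leaves are flush to both stops. The gripper is clear.

```bash
python3 -c "
from cell import sign_off
print(sign_off())"
```

```text
the job is handed in; nothing more can be done
None
```

The three leaves are square against both stops, the pin is through them into the bore with its head home (top at 104 mm) and released, and the job was handed in at about 31.5 s; the highest force I read on the leaves was 12.5 N, checked after each move rather than continuously.

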